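# Load the jar mill and start it

## Task

Load the bench jar mill: with your fingers behind it, slowly push the steel milling jar from the foot of the loading ramp up the slope, without letting it get away or roll back, until it drops into the seat against the rubber stop roller at the top. Only then press the start button on top of the drive housing fully down and let go. Only push the jar, never lift it, and leave the bottle, beaker and stopper standing nearby alone.

Things in the scene. Friction and masses are not known exactly. Their poses are not given: they have to be found in the camera images.
- jar: loose milling jar: plain polished steel cylinder, 60 mm diameter, 110 mm long, 0.3 to 0.65 kg, lying across the ramp, rolls freely. Origin at its centre on the cylinder's axis; own y axis = cylinder axis (x, z turn as it rolls). It starts against the 8 mm high lip at the foot of the ramp (centre at ramp x = 26 mm, z = 30 mm; z stays 30 mm while it rolls up).
- ramp: fixed loading ramp: flat deck 220 mm long, 118 mm wide between side rails 14 mm high, rising at 9 degrees. Origin on the deck surface at its foot end, midway between the rails, 20 mm above the worktop; x up the slope along the deck, y along the jar's axis, z square out of the deck. A foot lip 8 mm high covers x = 0 to 6 mm. Mill and ramp stand elsewhere, turned differently, each time.
- ramp_top_edge (a point): middle of the deck's top edge (ramp x = 220 mm), 54 mm above the worktop. Beyond it the seat lies 5 mm lower: once the jar's centre has passed this edge by some millimetres, the jar rolls into the seat by itself, and the step then keeps it from rolling back.
- seat_center (a point): where the jar's centre lies when fully seated: 78 mm above the worktop, 30 mm before the face of the fixed black rubber stop roller (32 mm diameter, 112 mm long, axis level with this point; its end cheeks reach 98 mm above the worktop)
- start_button_top (a point): centre of the top face of the round black start button (30 mm diameter) on top of the white drive housing (85 x 150 mm, top 85 mm above the worktop) beyond the stop roller, on the ramp's centre line; pressed straight down, sprung, 6 mm travel, about 5 N fully down; the point moves with the button
- start_button (a joint): how far the start button is pressed: 0 = up, 0.006 m = fully down
- reagent_bottle: bystander: stoppered clear reagent bottle, 46 mm in diameter, 89 mm high, standing on the worktop beside the mill; origin at the centre of its underside
- small_beaker: bystander: small glass beaker, 61 mm wide, 69 mm high, standing on the worktop beside the mill; origin at the centre of its underside
- black_stopper: bystander: black rubber stopper, 35 mm in diameter, 30 mm high, standing on the worktop beside the mill; origin at the centre of its underside
Mind the look-alikes: they are no part of the job. Leave any blue or purple look-alike of the jar alone.

How it is judged:
By the outcome, as a careful person would: the job done as asked, in the order asked, and still so for the second after the job is handed in, with the robot touching nothing.
It also fails if it takes over 58 s, if anything falls off the work surface, if the arm or the gripper's body presses on something with over 40 N, if the wrist force passes 120 N, or if a joint passes its speed limit or range.

## Robot

A 6-joint arm with a two-finger parallel gripper is mounted at the origin on a cart in front of the work surface, level with it; the furniture and walls round the work are solid. World frame = base frame: x ahead of the robot, y to its left, z up, the work surface at z = 0. Lengths are in m, angles in degrees, forces in N, time in s.
With the tool pointing down it reaches from about 0.35 to 0.875 m from the base axis. Payload 4.2 kg.
Tool frame: the origin (TCP) lies at the very end of the fingers, on their centre line; the grasp point (between the pads) lies r.pinch_z behind it (r.pinch_z is the distance from the TCP to the grasp point, in m); y points along the fingers, z is the direction in which the jaws open and shut, and the axes are right-handed (so a half turn about y gives the same grasp; the last joint's range is limited). The gripper opens to 87 mm and grips with 3 to 60 N. Pads are 19 mm wide; open, the fingers measure 117 mm over their backs; the gripper's body (75 mm by 190 mm) begins 51 mm behind the grasp point.
Start: joints at [88.614, 22.042, 0.453, 0, -68.411, -14.817], TCP at [0.174, 0.6, 0.223] pointing down, gripper open.
Joint ranges: [-179.83, 179.83], [-69.29, 118.12], [-61.27, 80.66], [-181.25, 117.63], [-171.15, -9.14], [-177.46, 177.46]. Speed limits (degrees/s): [159.86, 159.86, 180, 180, 180, 180].

## Interface

Orientations are given as a 3x3 rotation matrix whose columns are the frame's x, y, z axes.
In Python, from station import sense, capture, camera_params, r gives the robot as it stands.
- The arm moves only by the tool move_arm, never from a script. Its argument "increments" is text: rows parted by semicolons, each of 7 numbers parted by spaces: the closure, from -1 (fully open) to 1 (shut), so that 0 is half open, then the shift along the tool's x, y, z in m, then the turn, a rotation vector about the tool's x, y, z in rad. In form: hand x y z wx wy wz; .... A call has 1 to 8 rows; each row is the pose to reach, as a shift and turn from the pose commanded when the call began, along the tool's axes at that moment; what a row does not reach only later rows make up. A row lasts 1/10 s, in which the tool goes at most 50 mm and 8.59 degrees, less where a joint would pass 70% of its speed; a pose out of reach is approached as far as the arm can. A call with a gripper value outside its range is refused whole. The fingers move at their own pace and stop on an object; the grip force is fixed at half the most. Time passes only in rows, so rows that repeat a pose let the fingers close. It gives the time, the measured TCP pose, the force and the opening at its end, in the units of the state.
- sense(): the state, without advancing time (a new reading comes with each control period).
- capture(name): name is "side" or "top"; returns (picture, depth): 420x560x3 uint8, red, green, blue; 420x560 float32, m along the optical axis (not along the pixel's ray), 0 where there is no reading.
- camera_params(name): a dict with "fx", "fy", "cx", "cy" (pixels), "xyz" and "orientation" of the camera in the world. Camera axes: x right, y down, z forward; pixel columns grow to the right and rows downward; lengths in m; the calibration is good to about 2 mm. A picture is of the moment at which its call begins. camera_params takes no time and is no camera call.
- r.finish_job(): hands the job in, once; it reports no verdict.
The state is a dict: "time_s": time; "joints": joint angles; "joint_velocities": joint speeds; "effort": joint torques, N m; "tcp_pos": TCP position; "ee_rot": TCP orientation; "wrist_force": force on the tool from outside, world axes, zero at the start; "moment": the same for the moment, N m; "gripper_width": opening from 0.0 (shut) to 1.0 (fully open).
Only numpy, scipy, OpenCV 4.12 (cv2) and the standard library are available. Lean on these libraries where they do the work, as an engineer would, in place of code of your own. Each camera call takes 0.05 s, during which the arm holds its last target.

## Working session

There is one attempt and no reset: what is moved stays moved. The work goes in short steps, Python scripts to look and compute and a tool call to move; the robot and the scene stay as the last step left them, time stands still between calls to the robot, and variables do not carry over. Pictures are saved under pics/ and viewed, and the job is handed in when it is done.

Besides the shell and the picture viewer there is one more tool, called after "Request:" by a JSON object that holds its "op" and its "data", one argument or row to a line. move_arm: Moves the arm, as the interface text tells. Its arguments: {"type":"object","properties":{"increments":{"type":"string"}},"required":["increments"]}

```bash
mkdir -p pics; ls; python3 - <<'E'
from station import sense,capture,camera_params,r
import cv2,numpy as np
s=sense();print(s);print(r.pinch_z)
for n in("side","top"):
    p,d=capture(n);cv2.imwrite(f"pics/{n}0.png",p[:,:,::-1]);np.savez(f"pics/{n}0.npz",p=p,d=d);print(n,camera_params(n))
E
```

```text
pics
{'time_s': 0.0, 'joints': array([ 8.86142937e+01,  2.20920027e+01,  3.78663951e-01, -3.01294217e-02,
       -6.84108886e+01, -1.48178302e+01]), 'joint_velocities': array([-0.05040799,  0.06058485, -0.01787676,  0.08188363, -0.01240789,
       -0.03704869]), 'effort': array([ 3.72450249e-04, -3.90657520e+01,  1.87400919e+01,  4.21957880e+00,
        1.09862076e-02, -1.98451899e-04]), 'tcp_pos': array([0.17420095, 0.59959498, 0.22143595]), 'ee_rot': array([[-9.60222327e-01, -5.41255138e-04, -2.79236082e-01],
       [ 2.79236594e-01, -2.15566834e-03, -9.60219911e-01],
       [-8.22164197e-05, -9.99997530e-01,  2.22105911e-03]]), 'wrist_force': array([-0.09526634, -0.05641041, -0.64018525]), 'moment': array([-0.03200422,  0.00516654,  0.01998278]), 'gripper_width': 0.99643272882095}
0.0187
side {'fx': 405.0243223325456, 'fy': 405.0243223325456, 'cx': 280.2338513956963, 'cy': 211.12258930795534, 'xyz': array([ 0.46383952, -0.65212633,  0.57599427]), 'orientation': array([[ 0.99116893, -0.05789418,  0.1192997 ],
       [-0.13167628, -0.53600818,  0.83388044],
       [ 0.0156688 , -0.84222532, -0.53889794]])}
top {'fx': 487.6495469776999, 'fy': 487.6495469776999, 'cx': 287.12489163547906, 'cy': 211.0843726463502, 'xyz': array([0.4930652 , 0.06626802, 0.98247787]), 'orientation': array([[ 0.01006044, -0.99767027,  0.06747454],
       [-0.99980819, -0.00890215,  0.01744504],
       [-0.01680372, -0.0676371 , -0.99756847]])}
```

View pics/side0.png

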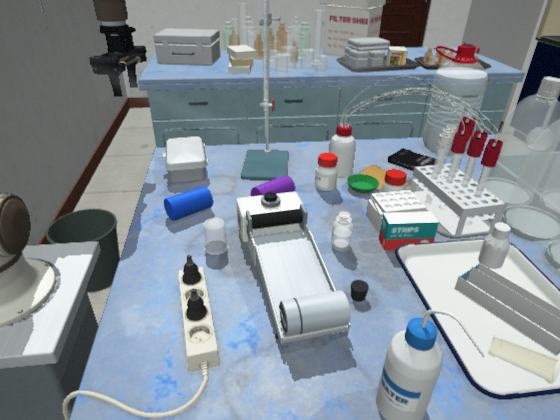

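View pics/top0.png

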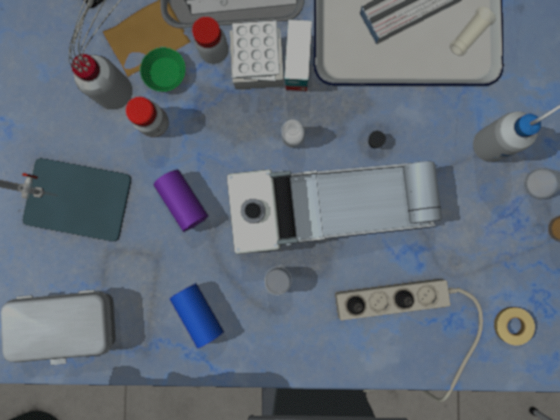

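The top view shows the steel jar at (422,192) at the foot (right end) of the ramp. The ramp rises left to the black roller (285,207) and the white housing with its button (253,211). The look-alikes are purple (181,200) and blue (197,316). The bystanders are the bottle (292,132), beaker (277,281) and stopper (377,139). Next, an enlarged crop to confirm.

```bash
python3 - <<'E'
import cv2,numpy as np
a=np.load("pics/top0.npz");p=a['p'][:,:,::-1]
c=p[145:265,215:455];cv2.imwrite("pics/crop0.png",cv2.resize(c,None,fx=3.3,fy=3.3,interpolation=cv2.INTER_CUBIC))
d=a['d']
for u in (230,253,285,305,330,360,390,410,422,430,436,440,445):print(u,np.round(d[195:215:6,u],3))
E
```

```text
230 [0.903 0.905 0.911 0.989]
253 [0.903 0.889 0.882 0.878]
285 [0.891 0.893 0.893 0.887]
305 [0.939 0.935 0.935 0.935]
330 [0.932 0.932 0.933 0.931]
360 [0.945 0.941 0.943 0.935]
390 [0.951 0.953 0.948 0.946]
410 [0.914 0.917 0.916 0.916]
422 [0.899 0.9   0.901 0.897]
430 [0.897 0.895 0.896 0.896]
436 [0.905 0.903 0.899 0.898]
440 [0.98  0.979 0.908 0.906]
445 [0.982 0.979 0.979 0.978]
```

View pics/crop0.png

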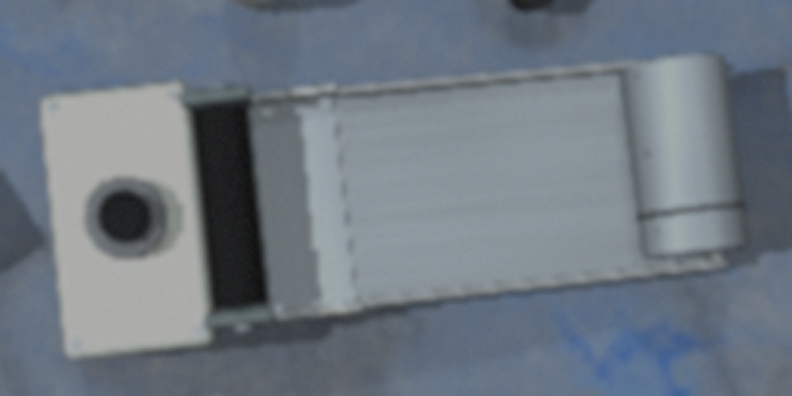

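The crop confirms it: the plain steel jar lies across the ramp's foot, and the button sits on the white housing. Next I'll measure poses from masks and depth.

```bash
cat > h.py <<'E'
import cv2,numpy as np
from station import camera_params
def cloud(d,n):
    k=camera_params(n);v,u=np.mgrid[:420,:560]
    c=np.stack([(u-k['cx'])/k['fx']*d,(v-k['cy'])/k['fy']*d,d],-1)
    return c@np.array(k['orientation']).T+k['xyz']
def ray(n,uv,z):
    k=camera_params(n);uv=np.atleast_2d(uv).astype(float)
    c=np.c_[(uv[:,0]-k['cx'])/k['fx'],(uv[:,1]-k['cy'])/k['fy'],np.ones(len(uv))]@np.array(k['orientation']).T
    z=np.broadcast_to(z,len(uv))
    return k['xyz']+c*((z-k['xyz'][2])/c[:,2])[:,None]
E
python3 - <<'E'
from h import *
a=np.load("pics/top0.npz");P=cloud(a['d'],'top');p=a['p'].astype(int)
print("table z",np.median(P[300:330,60:100,2]),np.median(P[230:260,460:520,2]))
# housing white mask
hsv=cv2.cvtColor(a['p'],cv2.COLOR_RGB2HSV)
roi=np.zeros((420,560),bool);roi[160:260,220:282]=1
m=(roi&(hsv[...,2]>135)&(hsv[...,1]<40)).astype(np.uint8)
m=cv2.morphologyEx(m,cv2.MORPH_OPEN,np.ones((3,3)))
c=max(cv2.findContours(m,0,1)[0],key=cv2.contourArea);h=cv2.convexHull(c)[:,0]
w=ray('top',h,0.085);rc=cv2.minAreaRect((w[:,:2]*1000).astype(np.float32));print("housing",rc,cv2.boxPoints(rc).round(1).tolist())
# button: dark
m=((roi)&(hsv[...,2]<60));m[:,:238]=0;m[:,268:]=0
m=m.astype(np.uint8);c=max(cv2.findContours(m,0,1)[0],key=cv2.contourArea);e=cv2.minEnclosingCircle(c);print("button px",e,P[int(e[0][1]),int(e[0][0])])
for zz in(.095,.1,.105):print(zz,ray('top',e[0],zz).round(4))
# roller dark
m=((roi)&(hsv[...,2]<60));m[:,:272]=0
roi2=np.zeros((420,560),bool);roi2[165:250,270:302]=1
m=(roi2&(hsv[...,2]<60)).astype(np.uint8);c=max(cv2.findContours(m,0,1)[0],key=cv2.contourArea)
print("roller",cv2.boxPoints(cv2.minAreaRect((ray('top',c[:,0],.09)[:,:2]*1000).astype(np.float32))).round(1).tolist())
# deck plane
q=P[185:222,330:398].reshape(-1,3);A=np.c_[q[:,:2],np.ones(len(q))];k=np.linalg.lstsq(A,q[:,2],rcond=None)[0]
print("deck",k,"slope",np.degrees(np.arctan(np.hypot(*k[:2]))),"dir",np.degrees(np.arctan2(k[1],k[0])),"res",np.std(A@k-q[:,2]))
E
```

```text
table z 0.06701639111571461 0.0009417640145773509
housing ((554.058837890625, 146.86082458496094), (147.96633911132812, 82.549072265625), 6.8174614906311035) [[475.70001220703125, 179.10000610351562], [485.5, 97.0999984741211], [632.4000244140625, 114.69999694824219], [622.5999755859375, 196.60000610351562]]
button px ((252.72093200683594, 210.23255920410156), 7.818791389465332) [0.55350721 0.14468583 0.10942857]
0.095 [[0.5541 0.1447 0.095 ]]
0.1 [[0.5537 0.1442 0.1   ]]
0.105 [[0.5534 0.1438 0.105 ]]
roller [[502.8999938964844, 95.30000305175781], [506.70001220703125, 63.79999923706055], [620.5, 77.5], [616.7999877929688, 109.0]]
deck [-0.62029039  0.43450375  0.42889541] slope 37.137858136421265 dir 144.98935637814182 res 0.05509186822481559
```

```bash
python3 - <<'E'
from h import *
a=np.load("pics/top0.npz");P=cloud(a['d'],'top')
th=np.radians(96.8);U=np.array([np.cos(th),np.sin(th)]);L=np.array([-U[1],U[0]])
B=np.array([.5537,.1443])
rel=P[...,:2]-B;s=rel@U;t=rel@L
ok=(a['d']>0)&(abs(t)<.04)
for lo in np.arange(-.42,.06,.01):
    m=ok&(s>=lo)&(s<lo+.01)
    if m.sum()>5:print(round(lo+.005,3),np.round(np.percentile(P[...,2][m],[15,50,85]),4),m.sum())
E
```

```text
-0.415 [-0.0012  0.0008  0.0026] 197
-0.405 [-0.001   0.0007  0.0022] 202
-0.395 [-0.001   0.0008  0.0026] 198
-0.385 [-0.0006  0.001   0.0025] 193
-0.375 [-0.0008  0.0009  0.0024] 196
-0.365 [-0.0001  0.0016  0.0023] 38
-0.345 [0.0679 0.0733 0.0758] 120
-0.335 [0.0781 0.0804 0.0825] 192
-0.325 [0.0819 0.0838 0.0857] 222
-0.315 [0.0816 0.0835 0.0853] 251
-0.305 [0.0765 0.0798 0.0819] 272
-0.295 [0.0287 0.0643 0.0734] 465
-0.285 [0.0277 0.0295 0.0313] 201
-0.275 [0.0297 0.0315 0.0333] 200
-0.265 [0.031  0.0329 0.0346] 209
-0.255 [0.0328 0.0345 0.0361] 199
-0.245 [0.034  0.0361 0.0376] 210
-0.235 [0.0359 0.0377 0.0394] 206
-0.225 [0.0375 0.0393 0.0408] 205
-0.215 [0.0387 0.0405 0.0422] 209
-0.205 [0.0405 0.0423 0.044 ] 207
-0.195 [0.0421 0.0436 0.0454] 209
-0.185 [0.0439 0.0456 0.0473] 211
-0.175 [0.0453 0.0471 0.0487] 211
-0.165 [0.0469 0.0486 0.0503] 213
-0.155 [0.0488 0.0504 0.0521] 213
-0.145 [0.0499 0.0516 0.0533] 214
-0.135 [0.0514 0.0534 0.0553] 216
-0.125 [0.0492 0.0532 0.0557] 223
-0.115 [0.0479 0.0497 0.0515] 217
-0.105 [0.0475 0.0493 0.0511] 219
-0.095 [0.0469 0.0486 0.0503] 216
-0.085 [0.0465 0.048  0.0498] 216
-0.075 [0.0468 0.0501 0.0876] 221
-0.065 [0.0907 0.0933 0.0951] 236
-0.055 [0.0922 0.0941 0.0959] 235
-0.045 [0.0804 0.0865 0.0916] 228
-0.035 [0.0833 0.085  0.0869] 234
-0.025 [0.0838 0.0854 0.0876] 236
-0.015 [0.0844 0.0874 0.0984] 241
-0.005 [0.085  0.0968 0.1076] 244
0.005 [0.0851 0.0964 0.1079] 229
0.015 [0.0844 0.0873 0.0989] 222
0.025 [0.084  0.0857 0.0877] 223
0.035 [0.0838 0.0852 0.0868] 232
0.045 [0.0808 0.0832 0.0852] 57
0.055 [-0.0009  0.0008  0.0021] 133
```

```bash
python3 - <<'E'
from h import *
for n,x in(("top",(395,150,450,245)),("side",(230,180,360,350))):
    p=np.load(f"pics/{n}0.npz")['p'][:,:,::-1][x[1]:x[3],x[0]:x[2]]
    f=min(780/p.shape[1],580/p.shape[0]);print(n,f)
    cv2.imwrite(f"pics/c_{n}.png",cv2.resize(p,None,fx=f,fy=f,interpolation=cv2.INTER_CUBIC))
E
```

```text
top 6.105263157894737
side 3.411764705882353
```

View pics/c_top.png

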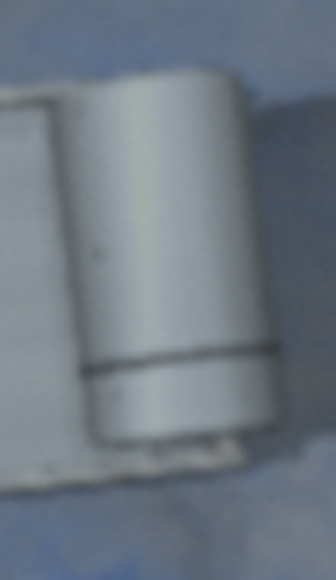

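View pics/c_side.png

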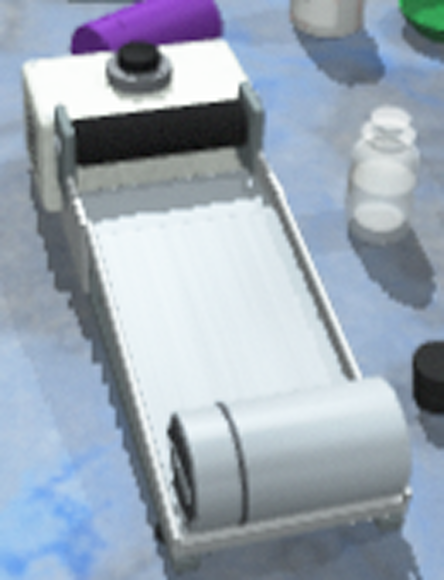

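```bash
python3 - <<'E'
from h import *
a=np.load("pics/top0.npz");P=cloud(a['d'],'top');Z=P[...,2]-.0008
th=np.radians(96.8);U=np.array([np.cos(th),np.sin(th)]);L=np.array([-U[1],U[0]])
B=np.array([.5537,.1443]);rel=P[...,:2]-B;s=rel@U;t=rel@L
# jar: quadratic z(s) per t slab -> peak s(t); and extents
for lo in np.arange(-.06,.06,.01):
    m=(t>=lo)&(t<lo+.01)&(s>-.345)&(s<-.298)&(Z>.066)
    if m.sum()>15:
        k=np.polyfit(s[m],Z[m],2);print('jar t',round(lo+.005,3),'peak s',round(-k[1]/2/k[0],4),m.sum())
# cylinder fit w/ R=.03
from scipy.optimize import least_squares
m=(abs(t)<.04)&(s>-.345)&(s<-.298)&(Z>.062);q=np.c_[s[m],t[m],Z[m]]
f=lambda p:np.hypot(q[:,0]-p[0]-p[1]*q[:,1],q[:,2]-p[2])-.03
r=least_squares(f,[-.32,0,.054],loss='soft_l1',f_scale=.002);print("jar fit s0,slope,z",r.x,np.degrees(r.x[1]))
m=(s>-.335)&(s<-.305)&(Z>.065);print("jar t ext",np.percentile(t[m],[.5,99.5]))
m=(s>-.07)&(s<-.05)&(Z>.08)&(abs(t)<.09);print("roller t ext",np.percentile(t[m],[.5,99.5]))
m=(abs(t)<.045)&(s>-.068)&(s<-.049)&(Z>.08);q=np.c_[s[m],t[m],Z[m]]
f=lambda p:np.hypot(q[:,0]-p[0]-p[1]*q[:,1],q[:,2]-p[2])-.016
r=least_squares(f,[-.058,0,.078],loss='soft_l1',f_scale=.002);print("roller",r.x)
m=(s>-.03)&(s<.03)&(Z>.08)&(Z<.09)&(abs(t)<.1);print("housing t",np.percentile(t[m],[.5,99.5]))
for x in(-.28,-.24,-.2,-.16):
    m=(abs(s-x)<.01)&(Z>.02)&(abs(t)<.1);print("rails t",x,np.percentile(t[m],[1,99]))
rr=np.hypot(s,t)
for lo in np.arange(0,.04,.003):
    m=(rr>=lo)&(rr<lo+.003);print("r",round(lo+.0015,4),np.round(np.percentile(Z[m],[20,50,80]),4))
m=(Z>.03)&(P[...,1]<-.23)&(P[...,1]>-.5)&(P[...,0]>.5)&(P[...,0]<.8)
for zl in np.arange(.03,.3,.03):
    k=m&(Z>=zl)&(Z<zl+.03)
    if k.sum()>5:print("right obst z",round(zl,2),P[k].min(0).round(3),P[k].max(0).round(3))
b=np.array([P[132,292],P[281,277],P[139,377]]);print(b.round(3))
E
```

```text
jar t -0.055 peak s -0.3207 80
jar t -0.045 peak s -0.3204 132
jar t -0.035 peak s -0.3203 133
jar t -0.025 peak s -0.3205 134
jar t -0.015 peak s -0.3205 133
jar t -0.005 peak s -0.3208 135
jar t 0.005 peak s -0.3203 132
jar t 0.015 peak s -0.3204 136
jar t 0.025 peak s -0.3205 137
jar t 0.035 peak s -0.3208 133
jar t 0.045 peak s -0.3207 136
jar t 0.055 peak s -0.3201 58
jar fit s0,slope,z [-0.32060829 -0.00071809  0.05340342] -0.04114351540716414
jar t ext [-0.05541426  0.05369651]
roller t ext [-0.06563785  0.06812644]
roller [-0.0587105  -0.01351503  0.07800202]
housing t [-0.07257954  0.07453095]
rails t -0.28 [-0.06096861  0.06233514]
rails t -0.24 [-0.06057569  0.06239473]
rails t -0.2 [-0.06092494  0.06247618]
rails t -0.16 [-0.06078518  0.06235597]
r 0.0015 [0.1053 0.1067 0.1084]
r 0.0045 [0.1057 0.1064 0.107 ]
r 0.0075 [0.1063 0.1071 0.1086]
r 0.0105 [0.1055 0.1067 0.1077]
r 0.0135 [0.1041 0.1055 0.1073]
r 0.0165 [0.0953 0.0967 0.0981]
r 0.0195 [0.0956 0.0969 0.0981]
r 0.0225 [0.0851 0.0952 0.0971]
r 0.0255 [0.0837 0.085  0.0863]
r 0.0285 [0.0837 0.0846 0.0859]
r 0.0315 [0.0833 0.0847 0.0863]
r 0.0345 [0.0833 0.0848 0.0861]
r 0.0375 [0.083  0.0843 0.0858]
r 0.0405 [0.0828 0.0842 0.0856]
right obst z 0.03 [ 0.508 -0.442  0.031] [ 0.726 -0.288  0.061]
right obst z 0.06 [ 0.598 -0.426  0.061] [ 0.726 -0.288  0.091]
right obst z 0.09 [ 0.609 -0.413  0.091] [ 0.73  -0.288  0.121]
right obst z 0.12 [ 0.663 -0.355  0.121] [ 0.731 -0.288  0.151]
right obst z 0.15 [ 0.678 -0.343  0.151] [ 0.715 -0.305  0.179]
right obst z 0.18 [ 0.694 -0.334  0.182] [ 0.703 -0.321  0.21 ]
right obst z 0.21 [ 0.699 -0.348  0.211] [ 0.715 -0.326  0.222]
[[ 0.701  0.074  0.089]
 [ 0.424  0.1    0.07 ]
 [ 0.701 -0.093  0.03 ]]
```

Request:
{"op": "move_arm", "data": {
  "increments": "-0.3 -0.027 0 0.029 0 0.146 0; -0.3 -0.055 0 0.058 0 0.292 0; -0.3 -0.082 0 0.087 0 0.438 0; -0.3 -0.110 0 0.116 0 0.584 0; -0.3 -0.137 0 0.146 0 0.730 0; -0.3 -0.164 0 0.175 0 0.876 0; -0.3 -0.192 0 0.204 0 1.022 0; -0.3 -0.219 0 0.233 0 1.169 0"
}}

```text
time_s: 0.9
tcp_pos: [0.3199, 0.3135, 0.2223]
ee_rot: [[-0.113, -0.0, -0.994], [0.994, -0.0, -0.113], [-0.0, -1.0, 0.0]]
wrist_force: [1.4, 1.0, 0.6]
gripper_width: 0.649
```

Request:
{"op": "move_arm", "data": {
  "increments": "-0.3 -0.036 0 -0.013 0 0 0; -0.3 -0.071 0 -0.026 0 0 0; -0.3 -0.107 0 -0.040 0 0 0; -0.3 -0.142 0 -0.053 0 0 0; -0.3 -0.178 0 -0.066 0 0 0; -0.3 -0.214 0 -0.079 0 0 0; -0.3 -0.249 0 -0.092 0 0 0; -0.3 -0.285 0 -0.105 0 0 0"
}}

```text
time_s: 1.7
tcp_pos: [0.4579, 0.0433, 0.2224]
ee_rot: [[-0.119, -0.0, -0.993], [0.993, 0.0, -0.119], [0.0, -1.0, 0.0]]
wrist_force: [1.0, 0.1, 0.2]
gripper_width: 0.648
```

Request:
{"op": "move_arm", "data": {
  "increments": "-0.3 -0.036 0 -0.013 0 0 0; -0.3 -0.071 0 -0.026 0 0 0; -0.3 -0.107 0 -0.040 0 0 0; -0.3 -0.142 0 -0.053 0 0 0; -0.3 -0.178 0 -0.066 0 0 0; -0.3 -0.214 0 -0.079 0 0 0; -0.3 -0.249 0 -0.092 0 0 0; -0.3 -0.275 0 -0.105 0 0 0"
}}

```text
time_s: 2.5
tcp_pos: [0.5948, -0.2178, 0.2217]
ee_rot: [[-0.117, -0.001, -0.993], [0.993, 0.0, -0.117], [0.0, -1.0, 0.001]]
wrist_force: [-0.2, 0.4, -0.1]
gripper_width: 0.65
```

```bash
cat > look.py <<'E'
import sys
from h import *
from station import capture,sense
tag=sys.argv[1];ims=[]
s=sense();x=s['tcp_pos'];th=np.radians(96.8);U=np.array([np.cos(th),np.sin(th)]);L=np.array([-U[1],U[0]]);B=np.array([.5537,.1443])
print(s['time_s'],x.round(4),'s,t',((x[:2]-B)@U).round(4),((x[:2]-B)@L).round(4),'yaw',np.degrees(np.arctan2(s['ee_rot'][1,0],s['ee_rot'][0,0])),s['wrist_force'].round(1),s['gripper_width'],s['joints'].round(0))
for n in sys.argv[2:]:
    p,d=capture(n);np.savez(f"pics/{n}{tag}.npz",p=p,d=d);cv2.imwrite(f"pics/{n}{tag}.png",p[:,:,::-1])
E
python3 look.py 1 side top
```

```text
2.5 [ 0.5948 -0.2178  0.2217] s,t -0.3645 0.0021 yaw 96.73601878094433 [-0.2  0.4 -0.1] 0.65000850648567 [ -6.  23.   2.  -0. -69.  12.]
```

View pics/side1.png

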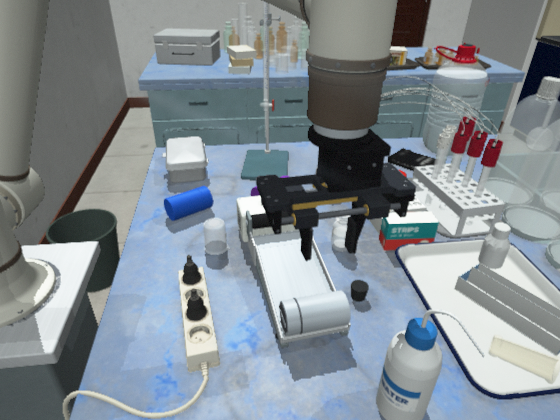

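View pics/top1.png

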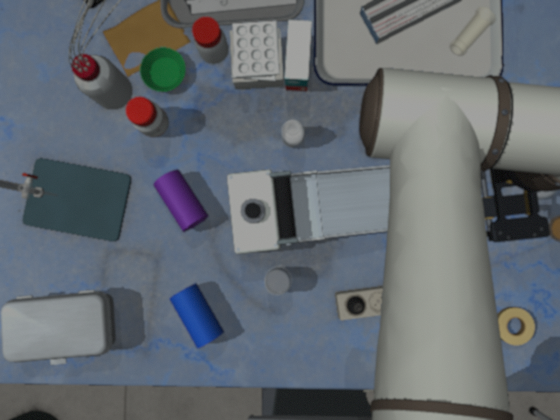

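Request:
{"op": "move_arm", "data": {
  "increments": "-0.3 -0.008 0.025 -0.001 0 0 0; -0.3 -0.008 0.055 -0.001 0 0 0; -0.3 -0.008 0.085 -0.001 0 0 0; -0.3 -0.008 0.115 -0.001 0 0 0; -0.3 -0.008 0.140 -0.001 0 0 0; -0.3 -0.008 0.160 -0.001 0 0 0; -0.3 -0.008 0.175 -0.001 0 0 0; -0.3 -0.008 0.181 -0.001 0 0 0"
}}

```text
time_s: 3.4
tcp_pos: [0.5949, -0.2228, 0.0394]
ee_rot: [[-0.119, -0.004, -0.993], [0.993, 0.001, -0.119], [0.001, -1.0, 0.004]]
wrist_force: [-1.1, 0.4, -0.2]
gripper_width: 0.651
```

```bash
python3 look.py 2 side
```

```text
3.4 [ 0.5949 -0.2228  0.0394] s,t -0.3694 0.0025 yaw 96.82326653285473 [-1.1  0.4 -0.2] 0.6505754568770499 [ -6.  33. -10.  -0. -47.  13.]
```

View pics/side2.png

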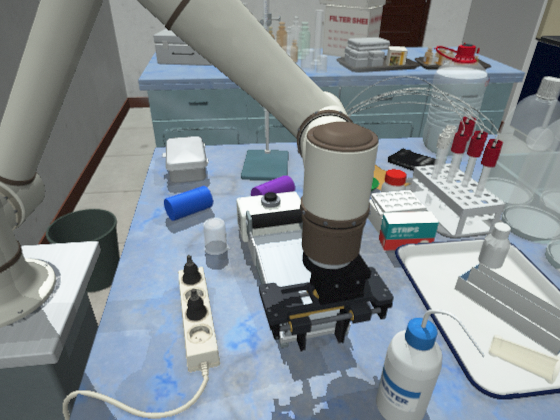

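Request:
{"op": "move_arm", "data": {
  "increments": "-0.3 0.0015 0 -0.001 0 0 0; -0.3 0.003 0 -0.001 0 0 0; -0.3 0.0045 0 -0.001 0 0 0; -0.3 0.006 0 -0.001 0 0 0; -0.3 0.0075 0 -0.001 0 0 0; -0.3 0.009 0 -0.001 0 0 0; -0.3 0.010 -0.000 -0.001 0 0 0; -0.3 0.011 -0.000 -0.001 0 0 0"
}}

```text
time_s: 4.25
tcp_pos: [0.5964, -0.2129, 0.0419]
ee_rot: [[-0.119, 0.0, -0.993], [0.993, -0.001, -0.119], [-0.001, -1.0, -0.0]]
wrist_force: [-1.1, -3.1, 0.7]
gripper_width: 0.648
```

Request:
{"op": "move_arm", "data": {
  "increments": "-0.3 0.001 0 0 0 0 0; -0.3 0.002 0 0 0 0 0; -0.3 0.003 0 0 0 0 0; -0.3 0.004 0 0 0 0 0; -0.3 0.005 0 0 0 0 0; -0.3 0.006 -0.001 0 0 0 0; -0.3 0.008 -0.001 0 0 0 0; -0.3 0.010 -0.001 0 0 0 0"
}}

```text
time_s: 5.05
tcp_pos: [0.5951, -0.2025, 0.0426]
ee_rot: [[-0.119, 0.0, -0.993], [0.993, 0.0, -0.119], [0.0, -1.0, -0.0]]
wrist_force: [0.4, -2.4, 1.4]
gripper_width: 0.648
```

```bash
python3 look.py 3 top
```

```text
5.05 [ 0.5951 -0.2025  0.0426] s,t -0.3492 -0.0 yaw 96.81615686476434 [ 0.4 -2.4  1.4] 0.6477458010458331 [ -4.  32. -11.  -0. -47.  11.]
```

View pics/top3.png

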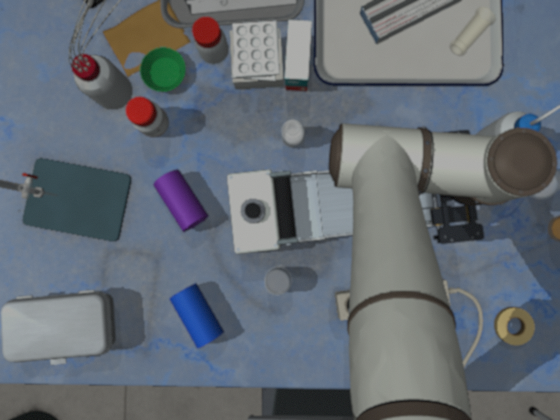

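Request:
{"op": "move_arm", "data": {
  "increments": "-0.3 0.0025 -0.0004 0 0 0 0; -0.3 0.005 -0.0008 0 0 0 0; -0.3 0.0075 -0.0012 0 0 0 0; -0.3 0.010 -0.0016 0 0 0 0; -0.3 0.0125 -0.002 0 0 0 0; -0.3 0.015 -0.0024 0 0 0 0; -0.3 0.0175 -0.0028 0 0 0 0; -0.3 0.020 -0.0032 0 0 0 0"
}}

```text
time_s: 5.9
tcp_pos: [0.5927, -0.1826, 0.0458]
ee_rot: [[-0.119, -0.0, -0.993], [0.993, 0.0, -0.119], [0.0, -1.0, 0.0]]
wrist_force: [1.0, -2.1, 2.4]
gripper_width: 0.654
```

Request:
{"op": "move_arm", "data": {
  "increments": "-0.3 0.0025 -0.0004 0 0 0 0; -0.3 0.005 -0.0008 0 0 0 0; -0.3 0.0075 -0.0012 0 0 0 0; -0.3 0.010 -0.0016 0 0 0 0; -0.3 0.0125 -0.002 0 0 0 0; -0.3 0.015 -0.0024 0 0 0 0; -0.3 0.0175 -0.0028 0 0 0 0; -0.3 0.020 -0.0032 0 0 0 0"
}}

```text
time_s: 6.7
tcp_pos: [0.5903, -0.1627, 0.049]
ee_rot: [[-0.119, 0.0, -0.993], [0.993, -0.0, -0.119], [-0.0, -1.0, -0.0]]
wrist_force: [0.3, -2.0, 0.4]
gripper_width: 0.653
```

```bash
python3 look.py 4 side top
```

```text
6.7 [ 0.5903 -0.1627  0.049 ] s,t -0.3092 -0.0 yaw 96.81652383962563 [ 0.3 -2.   0.4] 0.6526157444774499 [ -0.  30. -13.   0. -46.   7.]
```

View pics/side4.png

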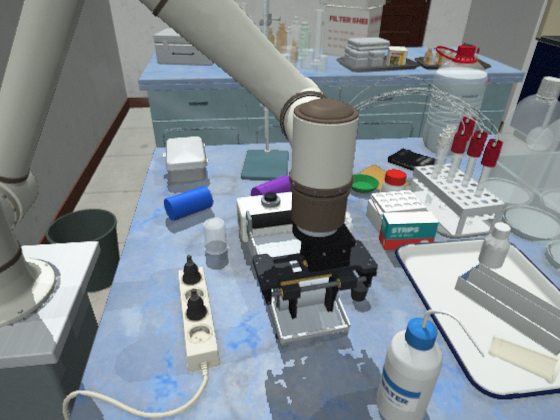

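View pics/top4.png

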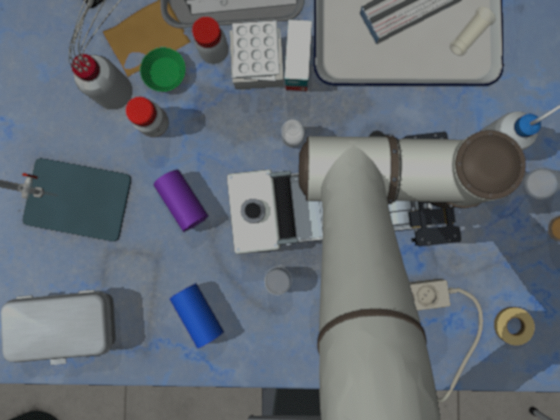

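The foot of the ramp is empty now (side view, around (310,315)). The jar shows just ahead of the fingers at (400,215) in the top view, and the push force is steady at about 2 N, so I'll continue.

Request:
{"op": "move_arm", "data": {
  "increments": "-0.3 0.0025 -0.0004 0 0 0 0; -0.3 0.005 -0.0008 0 0 0 0; -0.3 0.0075 -0.0012 0 0 0 0; -0.3 0.010 -0.0016 0 0 0 0; -0.3 0.0125 -0.002 0 0 0 0; -0.3 0.015 -0.0024 0 0 0 0; -0.3 0.0175 -0.0028 0 0 0 0; -0.3 0.020 -0.0032 0 0 0 0"
}}

```text
time_s: 7.6
tcp_pos: [0.5879, -0.1429, 0.0522]
ee_rot: [[-0.119, -0.0, -0.993], [0.993, -0.0, -0.119], [-0.0, -1.0, 0.0]]
wrist_force: [0.5, -3.0, 1.4]
gripper_width: 0.648
```

Request:
{"op": "move_arm", "data": {
  "increments": "-0.3 0.0025 -0.0004 0 0 0 0; -0.3 0.005 -0.0008 0 0 0 0; -0.3 0.0075 -0.0012 0 0 0 0; -0.3 0.010 -0.0016 0 0 0 0; -0.3 0.0125 -0.002 0 0 0 0; -0.3 0.015 -0.0024 0 0 0 0; -0.3 0.0175 -0.0028 0 0 0 0; -0.3 0.020 -0.0032 0 0 0 0"
}}

```text
time_s: 8.4
tcp_pos: [0.5855, -0.123, 0.0554]
ee_rot: [[-0.119, -0.0, -0.993], [0.993, 0.0, -0.119], [0.0, -1.0, 0.0]]
wrist_force: [0.2, -2.2, 1.4]
gripper_width: 0.653
```

Request:
{"op": "move_arm", "data": {
  "increments": "-0.3 0.0025 -0.0004 0 0 0 0; -0.3 0.005 -0.0008 0 0 0 0; -0.3 0.0075 -0.0012 0 0 0 0; -0.3 0.010 -0.0016 0 0 0 0; -0.3 0.0125 -0.002 0 0 0 0; -0.3 0.015 -0.0024 0 0 0 0; -0.3 0.0175 -0.0028 0 0 0 0; -0.3 0.020 -0.0032 0 0 0 0"
}}

```text
time_s: 9.2
tcp_pos: [0.5832, -0.1032, 0.0586]
ee_rot: [[-0.119, -0.0, -0.993], [0.993, -0.0, -0.119], [0.0, -1.0, 0.0]]
wrist_force: [0.2, -1.9, 0.2]
gripper_width: 0.65
```

Request:
{"op": "move_arm", "data": {
  "increments": "-0.3 0.0025 -0.0004 0 0 0 0; -0.3 0.005 -0.0008 0 0 0 0; -0.3 0.0075 -0.0012 0 0 0 0; -0.3 0.010 -0.0016 0 0 0 0; -0.3 0.0125 -0.002 0 0 0 0; -0.3 0.015 -0.0024 0 0 0 0; -0.3 0.0175 -0.0028 0 0 0 0; -0.3 0.020 -0.0032 0 0 0 0"
}}

```text
time_s: 10.0
tcp_pos: [0.5808, -0.0833, 0.0618]
ee_rot: [[-0.119, -0.0, -0.993], [0.993, 0.0, -0.119], [0.0, -1.0, 0.0]]
wrist_force: [-0.9, -2.8, 1.9]
gripper_width: 0.653
```

```bash
python3 look.py 5 side top; python3 - <<'E'
import cv2,numpy as np
a=cv2.imread('pics/side5.png')[170:350,190:390];b=cv2.imread('pics/top5.png')[140:270,215:455]
cv2.imwrite('pics/c5.png',np.hstack([cv2.resize(a,(400,360)),cv2.resize(b,(400,360))]))
E
```

```text
10.0 [ 0.5808 -0.0833  0.0618] s,t -0.2292 0.0001 yaw 96.81894454135815 [-0.9 -2.8  1.9] 0.6525833669457778 [  8.  28. -16.  -0. -46.  -1.]
```

View pics/c5.png

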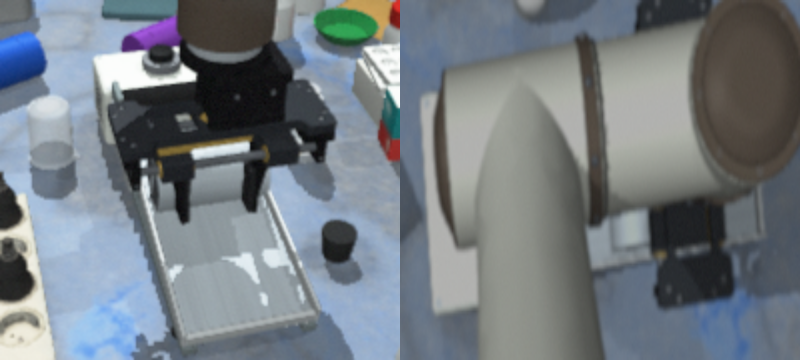

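Request:
{"op": "move_arm", "data": {
  "increments": "-0.3 0.0025 -0.0004 0 0 0 0; -0.3 0.005 -0.0008 0 0 0 0; -0.3 0.0075 -0.0012 0 0 0 0; -0.3 0.010 -0.0016 0 0 0 0; -0.3 0.0125 -0.002 0 0 0 0; -0.3 0.015 -0.0024 0 0 0 0; -0.3 0.0175 -0.0028 0 0 0 0; -0.3 0.020 -0.0032 0 0 0 0"
}}

```text
time_s: 10.9
tcp_pos: [0.5784, -0.0634, 0.065]
ee_rot: [[-0.119, -0.0, -0.993], [0.993, -0.0, -0.119], [-0.0, -1.0, 0.0]]
wrist_force: [-0.2, -2.3, 0.6]
gripper_width: 0.652
```

Request:
{"op": "move_arm", "data": {
  "increments": "-0.3 0.0025 -0.0004 0 0 0 0; -0.3 0.005 -0.0008 0 0 0 0; -0.3 0.0075 -0.0012 0 0 0 0; -0.3 0.010 -0.0016 0 0 0 0; -0.3 0.0125 -0.002 0 0 0 0; -0.3 0.015 -0.0024 0 0 0 0; -0.3 0.0175 -0.0028 0 0 0 0; -0.3 0.020 -0.0032 0 0 0 0"
}}

```text
time_s: 11.7
tcp_pos: [0.5761, -0.0436, 0.0682]
ee_rot: [[-0.119, -0.0, -0.993], [0.993, -0.0, -0.119], [-0.0, -1.0, 0.0]]
wrist_force: [0.8, -3.1, 1.1]
gripper_width: 0.651
```

Request:
{"op": "move_arm", "data": {
  "increments": "-0.3 0.002 -0.0003 0 0 0 0; -0.3 0.004 -0.0006 0 0 0 0; -0.3 0.006 -0.001 0 0 0 0; -0.3 0.008 -0.0013 0 0 0 0; -0.3 0.010 -0.0016 0 0 0 0; -0.3 0.012 -0.0019 0 0 0 0; -0.3 0.014 -0.0022 0 0 0 0; -0.3 0.016 -0.0025 0 0 0 0"
}}

```text
time_s: 12.5
tcp_pos: [0.5742, -0.0278, 0.0707]
ee_rot: [[-0.119, -0.0, -0.993], [0.993, 0.0, -0.119], [0.0, -1.0, 0.0]]
wrist_force: [0.1, -2.1, 1.9]
gripper_width: 0.646
```

Request:
{"op": "move_arm", "data": {
  "increments": "-0.3 0.001 -0.0002 0 0 0 0; -0.3 0.002 -0.0003 0 0 0 0; -0.3 0.003 -0.0005 0 0 0 0; -0.3 0.004 -0.0006 0 0 0 0; -0.3 0.005 -0.0008 0 0 0 0; -0.3 0.006 -0.001 0 0 0 0; -0.3 0.007 -0.0011 0 0 0 0; -0.3 0.008 -0.0013 0 0 0 0"
}}

```text
time_s: 13.3
tcp_pos: [0.5731, -0.0196, 0.0718]
ee_rot: [[-0.119, -0.0, -0.993], [0.993, 0.0, -0.119], [0.0, -1.0, 0.0]]
wrist_force: [-0.2, -1.1, 0.1]
gripper_width: 0.648
```

```bash
python3 look.py 6
```

```text
13.3 [ 0.5731 -0.0196  0.0718] s,t -0.165 0.0001 yaw 96.81161214143037 [-0.2 -1.1  0.1] 0.6481493374106917 [ 14.  26. -18.  -0. -46.  -7.]
```

Request:
{"op": "move_arm", "data": {
  "increments": "-0.3 0.001 0 0 0 0 0; -0.3 0.002 0 0 0 0 0; -0.3 0.003 0 0 0 0 0; -0.3 0.004 0 0 0 0 0; -0.3 0.005 0 0 0 0 0; -0.3 0.006 0 0 0 0 0; -0.3 0.007 0 0 0 0 0; -0.3 0.008 0 0 0 0 0"
}}

```text
time_s: 14.1
tcp_pos: [0.5723, -0.012, 0.0719]
ee_rot: [[-0.119, -0.0, -0.993], [0.993, -0.0, -0.119], [-0.0, -1.0, 0.0]]
wrist_force: [-0.7, -0.5, 0.1]
gripper_width: 0.652
```

```bash
python3 look.py 7 side; python3 - <<'E'
import cv2,numpy as np
a=cv2.imread('pics/side7.png')[170:350,190:390]
cv2.imwrite('pics/c7.png',cv2.resize(a,(640,576)))
E
```

```text
14.1 [ 0.5723 -0.012   0.0719] s,t -0.1574 0.0001 yaw 96.8157263939624 [-0.7 -0.5  0.1] 0.6517144600163346 [ 15.  26. -18.  -0. -46.  -8.]
```

View pics/c7.png

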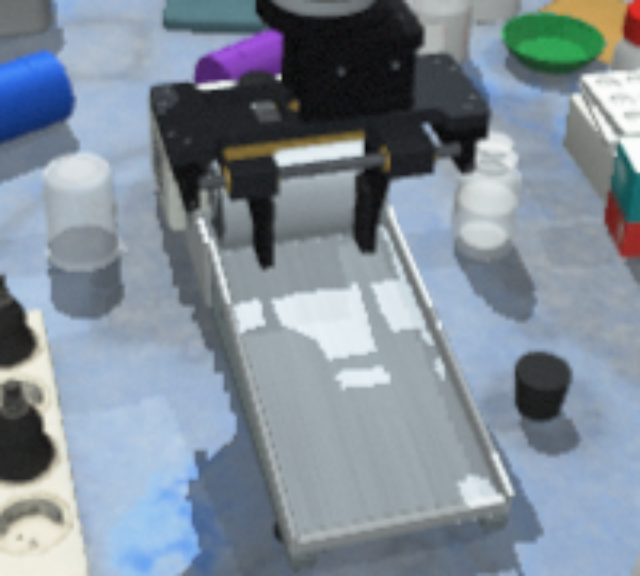

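The jar is at the top and the force is down to about noise, so it has probably dropped into the seat. I'll follow slowly to just short of contact with a seated jar.

Request:
{"op": "move_arm", "data": {
  "increments": "-0.3 0.001 0 0 0 0 0; -0.3 0.002 0 0 0 0 0; -0.3 0.003 0 0 0 0 0; -0.3 0.004 0 0 0 0 0; -0.3 0.005 0 0 0 0 0; -0.3 0.006 0 0 0 0 0; -0.3 0.007 0 0 0 0 0; -0.3 0.008 0 0 0 0 0"
}}

```text
time_s: 14.95
tcp_pos: [0.5714, -0.004, 0.072]
ee_rot: [[-0.119, 0.0, -0.993], [0.993, -0.0, -0.119], [-0.0, -1.0, -0.0]]
wrist_force: [0.2, 0.5, 0.6]
gripper_width: 0.647
```

Request:
{"op": "move_arm", "data": {
  "increments": "-0.3 0.001 0 0 0 0 0; -0.3 0.002 0 0 0 0 0; -0.3 0.003 0 0 0 0 0; -0.3 0.003 0 0 0 0 0; -0.3 0.003 0 0 0 0 0"
}}

```text
time_s: 15.45
tcp_pos: [0.571, -0.0011, 0.0719]
ee_rot: [[-0.119, -0.0, -0.993], [0.993, 0.0, -0.119], [0.0, -1.0, 0.0]]
wrist_force: [-0.4, -0.8, -1.4]
gripper_width: 0.648
```

```bash
python3 look.py 8 side; python3 - <<'E'
import cv2,numpy as np
a=cv2.imread('pics/side8.png')[170:260,220:350]
cv2.imwrite('pics/c8.png',cv2.resize(a,(780,540)))
E
```

```text
15.45 [ 0.571  -0.0011  0.0719] s,t -0.1464 0.0 yaw 96.81776378325563 [-0.4 -0.8 -1.4] 0.6483017608788427 [ 16.  26. -18.  -0. -46.  -9.]
```

View pics/c8.png

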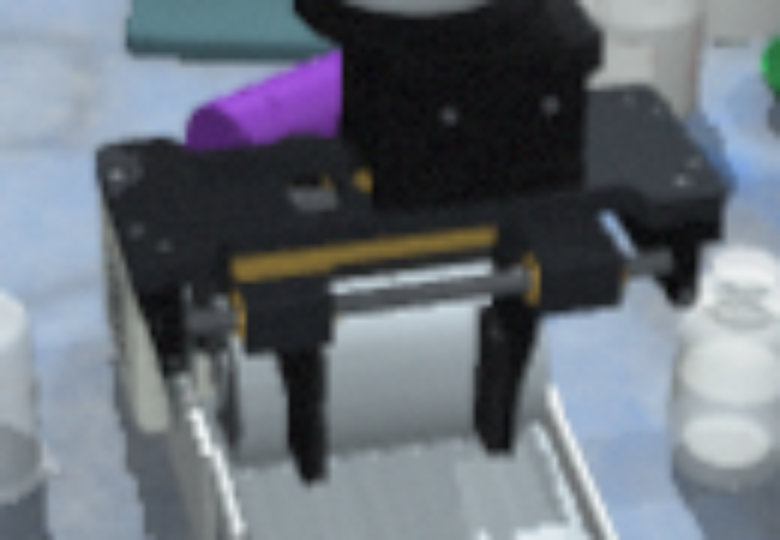

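Request:
{"op": "move_arm", "data": {
  "increments": "-0.3 -0.005 0 0 0 0 0; -0.3 -0.012 -0.005 0 0 0 0; -0.3 -0.015 -0.025 0 0 0 0; -0.3 -0.015 -0.050 0 0 0 0; -0.3 -0.015 -0.080 0 0 0 0; -0.3 -0.015 -0.110 0 0 0 0; -0.3 -0.015 -0.130 0 0 0 0; -0.3 -0.015 -0.138 0 0 0 0"
}}

```text
time_s: 16.3
tcp_pos: [0.5739, -0.0165, 0.213]
ee_rot: [[-0.118, 0.005, -0.993], [0.993, 0.001, -0.118], [0.0, -1.0, -0.005]]
wrist_force: [1.2, -0.3, 0.1]
gripper_width: 0.649
```

```bash
python3 look.py 9 side top; python3 - <<'E'
import cv2,numpy as np
a=cv2.imread('pics/side9.png')[160:350,190:390];b=cv2.imread('pics/top9.png')[140:270,215:455]
cv2.imwrite('pics/c9.png',np.hstack([cv2.resize(a,(400,380)),cv2.resize(b,(400,380))]))
E
```

```text
16.3 [ 0.5739 -0.0165  0.213 ] s,t -0.162 -0.001 yaw 96.79923663077562 [ 1.2 -0.3  0.1] 0.6491864560730349 [ 15.  17.  -8.   0. -64.  -8.]
```

View pics/c9.png

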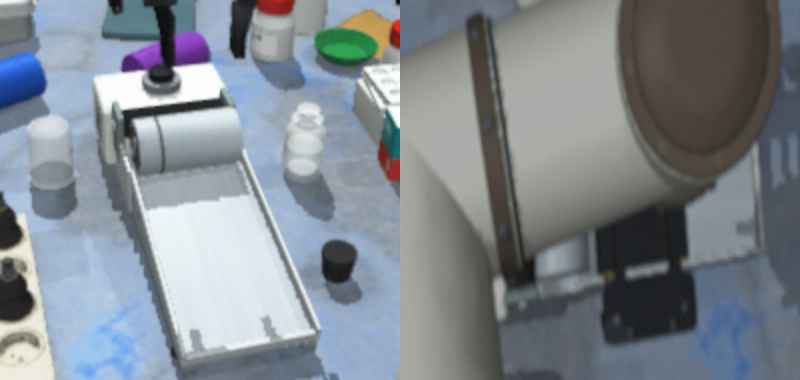

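Side view: the jar lies against the roller past the deck edge. I'll check its position by depth from the side camera.

```bash
python3 - <<'E'
from h import *
from scipy.optimize import least_squares
for tag,s0,z0 in(("0",-.3206,.0534),("9",-.1047,.078)):
    a=np.load(f"pics/side{tag}.npz");P=cloud(a['d'],'side')
    th=np.radians(96.8);U=np.array([np.cos(th),np.sin(th)]);L=np.array([-U[1],U[0]]);B=np.array([.5537,.1443])
    rel=P[...,:2]-B;s=rel@U;t=rel@L;Z=P[...,2]
    m=(abs(t)<.04)&(np.hypot(s-s0,Z-z0)<.036)&(Z>z0-.015)&(s<s0+.015)&(a['d']>0)
    q=np.c_[s[m],t[m],Z[m]]
    f=lambda p:np.hypot(q[:,0]-p[0]-p[1]*q[:,1],q[:,2]-p[2])-.03
    r=least_squares(f,[s0,0,z0],loss='soft_l1',f_scale=.002);print(tag,m.sum(),r.x.round(4))
E
```

```text
0 1577 [-0.3176 -0.0031  0.0529]
9 1008 [-0.1017 -0.0021  0.0776]
```

The jar's centre is at s = -0.1047 and z = 0.078 once the side camera's 3 mm offset is removed, which matches the seat. Now the button.

Request:
{"op": "move_arm", "data": {
  "increments": "1 0.020 0 0 0 0 0; 1 0.045 0 0 0 0 0; 1 0.070 0 0 0 0 0; 1 0.095 0 0 0 0 0; 1 0.120 0 0 0 0 0; 1 0.142 0 0 0 0 0; 1 0.156 0 0 0 0 0; 1 0.161 0 0 0 0 0"
}}

```text
time_s: 17.2
tcp_pos: [0.553, 0.1446, 0.2086]
ee_rot: [[-0.12, -0.002, -0.993], [0.993, -0.001, -0.12], [-0.001, -1.0, 0.002]]
wrist_force: [0.5, -0.3, 0.4]
gripper_width: 0.038
```

Request:
{"op": "move_arm", "data": {
  "increments": "1 0 0.015 0 0 0 0; 1 0 0.035 0 0 0 0; 1 0 0.055 0 0 0 0; 1 0 0.070 0 0 0 0; 1 0 0.080 0 0 0 0; 1 0 0.085 0 0 0 0; 1 0 0.085 0 0 0 0; 1 0 0.085 0 0 0 0"
}}

```text
time_s: 18.0
tcp_pos: [0.5542, 0.1439, 0.1256]
ee_rot: [[-0.119, 0.001, -0.993], [0.993, 0.0, -0.119], [0.0, -1.0, -0.001]]
wrist_force: [-0.8, 0.2, 0.5]
gripper_width: 0.01
```

```bash
python3 look.py 10 side top; python3 - <<'E'
import cv2,numpy as np
a=cv2.imread('pics/side10.png')[120:270,190:360];b=cv2.imread('pics/top10.png')[140:270,215:385]
cv2.imwrite('pics/c10.png',np.hstack([cv2.resize(a,(400,360)),cv2.resize(b,(400,360))]))
E
```

```text
18.0 [0.5542 0.1439 0.1256] s,t -0.0005 -0.0004 yaw 96.8165459497059 [-0.8  0.2  0.5] 0.010092897498913199 [ 31.  22. -15.   0. -53. -24.]
```

View pics/c10.png

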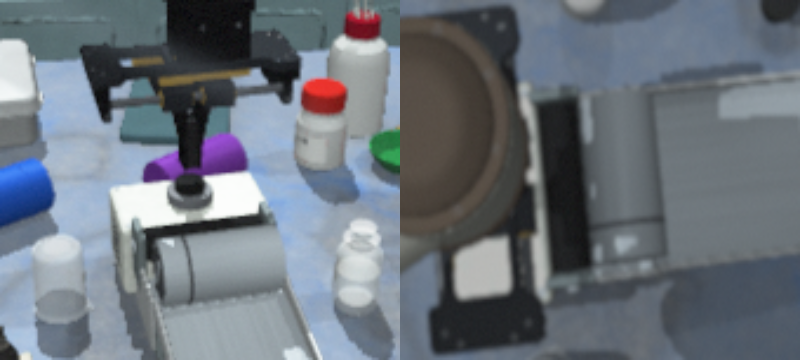

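The closed fingers are above the button and the jar lies against the roller. Pressing now.

Request:
{"op": "move_arm", "data": {
  "increments": "1 0 0.004 0 0 0 0; 1 0 0.008 0 0 0 0; 1 0 0.012 0 0 0 0; 1 0 0.016 0 0 0 0; 1 0 0.019 0 0 0 0; 1 0 0.021 0 0 0 0; 1 0 0.023 0 0 0 0; 1 0 0.023 0 0 0 0"
}}

```text
time_s: 18.9
tcp_pos: [0.5535, 0.1438, 0.1022]
ee_rot: [[-0.119, -0.0, -0.993], [0.993, -0.0, -0.119], [-0.0, -1.0, 0.0]]
wrist_force: [-2.5, -0.0, 4.6]
gripper_width: 0.008
```

Request:
{"op": "move_arm", "data": {
  "increments": "1 0 0.0005 0 0 0 0; 1 0 0.001 0 0 0 0; 1 0 0.0015 0 0 0 0; 1 0 0.0015 0 0 0 0"
}}

```text
time_s: 19.3
tcp_pos: [0.5536, 0.1438, 0.1014]
ee_rot: [[-0.119, 0.0, -0.993], [0.993, -0.0, -0.119], [-0.0, -1.0, -0.0]]
wrist_force: [-4.2, 0.4, 7.9]
gripper_width: 0.005
```

Request:
{"op": "move_arm", "data": {
  "increments": "1 0 0.0005 0 0 0 0; 1 0 0.001 0 0 0 0; 1 0 0.0015 0 0 0 0; 1 0 0.002 0 0 0 0; 1 0 0.002 0 0 0 0; 1 0 0.002 0 0 0 0"
}}

```text
time_s: 19.9
tcp_pos: [0.5536, 0.1438, 0.1012]
ee_rot: [[-0.12, 0.001, -0.993], [0.993, -0.0, -0.12], [-0.0, -1.0, -0.001]]
wrist_force: [-6.8, 0.3, 16.4]
gripper_width: 0.005
```

That's a hard stop: 16 N with only 0.2 mm more travel, about 6 mm below the rest height, so the button is fully down. Releasing.

Request:
{"op": "move_arm", "data": {
  "increments": "1 0 -0.003 0 0 0 0; 1 0 -0.010 0 0 0 0; 1 0 -0.020 0 0 0 0; 1 0 -0.040 0 0 0 0; 1 0 -0.070 0 0 0 0; 1 0 -0.100 0 0 0 0; 1 0 -0.120 0 0 0 0; 1 0 -0.120 0 0 0 0"
}}

```text
time_s: 20.7
tcp_pos: [0.5557, 0.1447, 0.2222]
ee_rot: [[-0.119, 0.007, -0.993], [0.993, 0.003, -0.119], [0.002, -1.0, -0.008]]
wrist_force: [0.5, -0.7, 0.2]
gripper_width: 0.005
```

```bash
python3 look.py 11 side top; python3 - <<'E'
import cv2,numpy as np
from h import *
from scipy.optimize import least_squares
a=np.load("pics/side11.npz");P=cloud(a['d'],'side')
th=np.radians(96.8);U=np.array([np.cos(th),np.sin(th)]);L=np.array([-U[1],U[0]]);B=np.array([.5537,.1443])
rel=P[...,:2]-B;s=rel@U;t=rel@L;Z=P[...,2];s0,z0=-.1047,.078
m=(abs(t)<.04)&(np.hypot(s-s0,Z-z0)<.036)&(Z>z0-.015)&(s<s0+.015)
q=np.c_[s[m],t[m],Z[m]];f=lambda p:np.hypot(q[:,0]-p[0]-p[1]*q[:,1],q[:,2]-p[2])-.03
print(least_squares(f,[s0,0,z0],loss='soft_l1',f_scale=.002).x.round(4))
for tag in("0","11"):
    a=np.load(f"pics/side{tag}.npz");P=cloud(a['d'],'side');m=np.hypot(P[...,0]-.5537,P[...,1]-.147)<.009
    m&=(P[...,2]>.09)&(P[...,2]<.13);print(tag,np.median(P[...,2][m]),m.sum())
cv2.imwrite('pics/c11.png',cv2.resize(cv2.imread('pics/side11.png')[120:340,180:400],(580,580)))
E
```

```text
20.7 [0.5557 0.1447 0.2222] s,t 0.0002 -0.0021 yaw 96.84012751446382 [ 0.5 -0.7  0.2] 0.004821127149182859 [ 31.  17.  -7.   0. -65. -24.]
[-1.018e-01  1.000e-04  7.760e-02]
0 0.106156280184591 25
11 0.10598525952733093 24
```

View pics/c11.png

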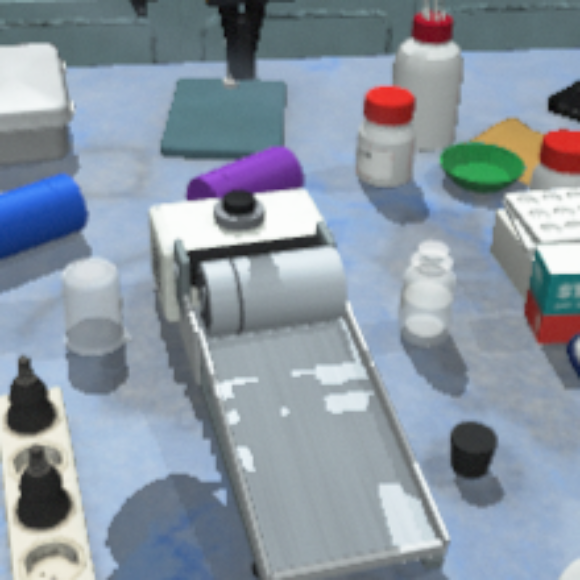

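The jar is still seated, the button is back up, the bystanders stand where they were, and the arm is clear.

```bash
python3 -c "
from station import r
print(r.finish_job())"
```

```text
the job is handed in; nothing more can be done
None
```

The jar is in its seat against the stop roller, the start button was then pressed fully down and let go, and the job is handed in. It took about 21 s of the 58 s allowed.

- **Push:** With the open fingers behind the jar, I pushed it up the ramp at about 10–25 mm/s. The force stayed steady at about 2–3 N until the jar rolled over the edge into the seat.
- **Seat:** After I backed off, and again after the button press, the side camera's depth put the jar's centre within about 1 mm of the expected seat, at 78 mm height. That is after removing the camera's 3 mm offset along the ramp.
- **Button:** The closed fingers pressed it down about 5.5–6 mm to a hard stop, where the force rose to 16 N with almost no further travel. After release its top read 0.106 m, the same as at the start.
- **Bystanders:** In the last side picture the bottle, beaker, stopper and the look-alikes stand where they were. I checked these by eye only.

No check failed or disagreed.

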